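# Unlock the jar slide and run the culture jar through to the stop

## Robot

A 6-joint arm with a two-finger parallel gripper is mounted at the origin on the work surface. World frame = base frame: x ahead of the robot, y to its left, z up, the work surface at z = 0. Lengths are in m, angles in rad, forces in N, time in s.
With the tool pointing down it reaches from about 0.375 to 0.925 m from the base axis. Payload 5.7 kg.
Tool frame: the origin (TCP) lies on the centre line of the jaws, within the pads' length; the fingertips stand env.tcp_to_tips ahead of it and the grasp point (between the pads) lies 8 mm behind it (env.tcp_to_tips is the distance from the TCP to the fingertips, in m); z points along the fingers, y is the direction in which the jaws open and shut (so a half turn about z gives the same grasp; the last joint's range is limited). The gripper opens to 85 mm and grips with 20 to 120 N. Pads are 22 mm wide; open, the fingers measure 114 mm over their backs; the gripper's body (76 mm by 85 mm) begins 54 mm behind the grasp point. The pads swing forward as they close: fully open they stand 13 mm farther back than shut.
Start: joints at [1.068, 0.359, 1.51, -0, 1.272, -0.115], TCP at [0.227, 0.555, 0.242] pointing down, gripper open.
Joint ranges: [-2.97, 2.97], [-1.01, 2.36], [0.21, 2.38], [-0.96, 4.11], [0.2, 2.71], [-2.98, 2.98]. Speed limits (rad/s): [2.39, 2.39, 3.14, 3.14, 3.14, 3.14].

## Interface

Orientations are given as a unit quaternion [w, x, y, z].
In Python, from station import env, viewer gives the robot as it stands.
- The arm moves only by the shell command python3 -m crank 'ROWS' [FORCE]. ROWS is JSON, a list that holds one entry, the list of rows, each a list of 7 numbers: the turn, a rotation vector about the tool's x, y, z normalised to -1 to 1, where 1 is 360 degrees, then the shift along the tool's x, y, z normalised to -1 to 1, where 1 is 0.75 m, then the gripper's target within -1 to 1 (shut at 1, half-way at 0, fully open at -1). A call has 1 to 8 rows; each row is the pose to reach, as a shift and turn from the pose commanded when the call began, along the tool's axes at that moment, turning the shorter way round; what a row does not reach only later rows make up. A row lasts 1/8 s, in which the tool goes at most 62.5 mm and 10.7 degrees, less where a joint would pass 70% of its speed; a pose out of reach is approached as far as the arm can. A call with a number of a shift or a turn outside -1 to 1 is refused whole. A call with a gripper value outside its range is refused whole. The fingers move at their own pace and stop on an object; FORCE is the grip in N (left out, the last holds). Time passes only in rows, so rows that repeat a pose let the fingers close. It gives the time, the measured TCP pose, the force and the opening at its end, in the units of the state.
- env.observe(): the state, without advancing time (a new reading comes with each control period).
- viewer.camera(name): name is "scene" or "top" or "wrist"; returns a dict with "pixels" (420x560x3 uint8, blue, green, red), "K" (3x3 intrinsics, pixels), "world_to_cam" (4x4, takes a point from world to camera coordinates); the wrist camera has in their place "T_tool_cam" (4x4, takes a point from camera to tool coordinates, whose origin is the TCP and whose axes are the flange's). Camera axes: x right, y down, z forward; pixel columns grow to the right and rows downward; lengths in m; the calibration is good to about 2 mm. The wrist camera is an equidistant fisheye: a pixel r from the principal point sees the ray r / f radians off the axis. A picture is of the moment at which its call begins: read the wrist's pose just before it. There is no depth.
- env.hand_in(): hands the job in, once; it reports no verdict.
The state is a dict: "time_s": time; "qpos": joint angles; "joint_vel": joint speeds; "joint_torque": joint torques, N m; "position": TCP position; "tcp_rot": TCP orientation; "force": force on the tool from outside, world axes, zero at the start; "moment": the same for the moment, N m; "finger_gap": finger opening in m.
Only numpy, scipy, OpenCV 4.12 (cv2) and the standard library are available. Lean on these libraries where they do the work, as an engineer would, in place of code of your own. Each camera call takes 0.05 s, during which the arm holds its last target.

## Task

On the clean bench, loosen the black-and-steel knurled locking wheel of the jar slide by rolling a fingertip along its rim: two full turns anticlockwise (seen from above), no fewer and no more, which raises the brass pin. Then push the blue carriage with a fingertip, against its upright end plate, towards the bridge as far as it goes. The culture jar just rides along in its pocket: do not touch or lift it, leave the other things on the bench where they are, and move the hand clear at the end.

Things in the scene. Friction and masses are not known exactly. Their poses are not given: they have to be found in the camera images.
- slide_base: the jar slide, fixed to the bench: white base plate 120 x 390 mm, 12 mm high, with two rails along its y axis and, across the rails at y = +115 mm, a grey bridge (108 mm wide in x, 36 mm in y, top 60 mm above the bench) that carries the locking wheel. Origin on the bench under the middle of the carriage track; the plate runs from y = -175 to +215 mm; the carriage travels along its +y axis; z is up
- wheel_center (a point): centre of the knurled locking wheel, on its upright axis at mid-height, 75 mm above the bench. The wheel is 76 mm in diameter over 24 upright steel ridges (ridges stand 4 mm proud of a black core of 68 mm diameter), 18 mm thick (66 to 84 mm above the bench), open all round; below it are only the bridge (top at 60 mm) and the slide. It does not rise as it turns
- red_dot (a point): red dot (10 mm) on top of the wheel, 21 mm from its axis; at the start it points within 12 degrees of the slide's -x side, where a red line is painted on the bridge, and it comes back there after each full turn
- lock_wheel (a joint): turning angle of the locking wheel, rad, growing anticlockwise seen from above (loosening): within 0.2 of 0 at the start, 12.57 after two turns; tightening stops at -0.3. It stays where it is left; needs about 1 N along the rim. Each turn raises a brass pin below the bridge by 4 mm; it holds the carriage until about 1.75 turns
- carriage (a joint): travel of the blue carriage along the slide's +y axis, m: 0 locked at the start, 0.060 at the stop. Stays where it is left; needs about 2 N
- push_face (a point): middle of the outer (-y) face of the carriage's upright blue end plate, 52 mm above the bench; the plate is 76 mm wide (slide's x), 14 mm thick, its top 75 mm and its lower edge 12 mm above the bench. Push it towards the slide's +y
- pocket (a point): centre of the floor of the round pocket in the carriage (66 mm wide, 10 mm deep) in which the culture jar stands, 24.5 mm above the bench, 65 mm to +y of the push face
- culture_jar: low glass jar with white lid, 60 mm in diameter, 65 mm high, standing loose in the carriage's pocket, its top 90 mm above the bench; origin at the centre of its underside
- spare_jar: same kind of jar (60 x 65 mm) standing on the bench beyond the slide; origin at the centre of its underside
- spirit_lamp: glass spirit lamp with blue cap, 68 mm wide, 75 mm high, on the robot's side of the slide; origin at the centre of its underside
- amber_bottle: amber bottle with blue cap, 64 mm in diameter, 150 mm high; origin at the centre of its underside
- steel_mug: steel mug, 80 mm wide, 90 mm high; origin at the centre of its underside
- tall_jar: glass jar, 66 mm in diameter, 90 mm high; origin at the centre of its underside
- forceps: steel forceps lying flat, 140 mm long along x, 20 mm wide, 6 mm high; origin in the middle underneath
There are look-alikes about, which are no part of the job. Leave any pink or purple look-alike of the culture_jar alone.

How it is judged:
On the way, in this order (a step that is already met when the one before it is completed fails the run):
1. the wheel is loosened two turns with the carriage still at its start (value of joint lock_wheel between 11.566 and 13.566 rad and value of joint carriage below 0.008 m), for 0.2 s.
2. the carriage is pushed to its stop (value of joint carriage above 0.056 m), for 0.2 s.
At the end, for the whole second after the job is handed in: the wheel stands two turns (12.57 rad, within 1 rad) loosened, the carriage within 5 mm of its stop (joint above 0.055 m), and the culture jar at rest, upright (within 0.1 rad) and within 6 mm of its place in the pocket (value of joint lock_wheel between 11.566 and 13.566 rad and value of joint carriage above 0.055 m and angle between culture_jar's own z axis and vertical below 0.1 rad and distance between culture_jar and pocket below 0.006 m and linear speed of culture_jar below 0.02 m/s); the robot touches nothing.
It fails at once if the wheel is unscrewed more than two and a quarter turns (value of joint lock_wheel above 14.2 rad).
It fails at once if the culture jar is touched by the robot (contact force between any of the fingers, the arm and culture_jar above 0.5 N).
It fails at once if the culture jar is lifted out of its pocket (z of culture_jar in the frame of pocket above 0.008 m).
It fails at once if another thing on the bench is moved by more than 20 mm or tipped (distance of any of spare_jar, spirit_lamp, amber_bottle, steel_mug, tall_jar, forceps from where it was at the start of the episode above 0.02 m or angle between any of spare_jar, spirit_lamp, amber_bottle, steel_mug, tall_jar, forceps's own z axis and vertical above 0.3 rad).
It also fails if it takes over 58 s, if anything falls off the work surface, if the arm or the gripper's body presses on something with over 40 N, if the wrist force passes 120 N, or if a joint passes its speed limit or range.

## Working session

There is one attempt and no reset: what is moved stays moved. The work goes in short steps, Python scripts to look and compute and a shell command to move; the robot and the scene stay as the last step left them, time stands still between calls to the robot, and variables do not carry over. Pictures are saved under pics/ and viewed, and the job is handed in when it is done.

```bash
ls; mkdir -p pics; python3 - <<'E'
from station import env, viewer
import cv2
s=env.observe()
print({k:(v if not hasattr(v,'round') else v) for k,v in s.items()})
print(env.tcp_to_tips)
for n in ("scene","top","wrist"):
    c=viewer.camera(n); cv2.imwrite(f"pics/{n}0.png",c["pixels"]); print(n,c["K"],c.get("world_to_cam"),c.get("T_tool_cam"))
E
```

```text
pics
{'time_s': 0.0, 'qpos': array([ 1.06792556e+00,  3.59511896e-01,  1.51142485e+00, -7.01938850e-06,
        1.27248718e+00, -1.15100289e-01]), 'joint_vel': array([ 0.00094956, -0.00028217,  0.00019778,  0.00095237, -0.00082978,
        0.00123064]), 'joint_torque': array([ 1.78080695e-04, -5.27606106e+01, -2.78627247e+01,  1.49429184e-04,
        1.28108921e-02, -5.45188769e-06]), 'position': array([0.22656934, 0.55487534, 0.24145234]), 'tcp_rot': array([-2.75241713e-04,  1.92671684e-01,  9.81262852e-01, -8.73289642e-04]), 'force': array([ 0.112616  ,  0.32463515, -0.13720459]), 'moment': array([ 0.02995939, -0.00640518,  0.0091749 ]), 'finger_gap': 0.08524110057984334}
0.011
scene [[467.07350686   0.         276.74152723]
 [  0.         467.07350686 209.71042855]
 [  0.           0.           1.        ]] [[-0.37175073  0.92832383 -0.00403271  0.20702192]
 [ 0.7895464   0.31388597 -0.52734437 -0.37158995]
 [-0.48828053 -0.19922466 -0.84964207  1.74783482]
 [ 0.          0.          0.          1.        ]] None
top [[394.60919466   0.         283.8621708 ]
 [  0.         394.60919466 204.41992211]
 [  0.           0.           1.        ]] [[ 0.0195089  -0.99935244  0.03023417 -0.04846204]
 [-0.99256044 -0.02299351 -0.11956197  0.5487021 ]
 [ 0.12017973 -0.02767672 -0.99236628  1.07697557]
 [ 0.          0.          0.          1.        ]] None
wrist [[325.1922621    0.         278.30925719]
 [  0.         325.1922621  201.72434024]
 [  0.           0.           1.        ]] None [[-1.34512900e-04 -9.48805557e-01 -3.15860723e-01  8.02597057e-02]
 [ 9.99999839e-01  4.65372260e-05 -5.65653288e-04  4.10095887e-06]
 [ 5.51394265e-04 -3.15860748e-01  9.48805398e-01 -1.31525372e-01]
 [ 0.00000000e+00  0.00000000e+00  0.00000000e+00  1.00000000e+00]]
```

View pics/scene0.png

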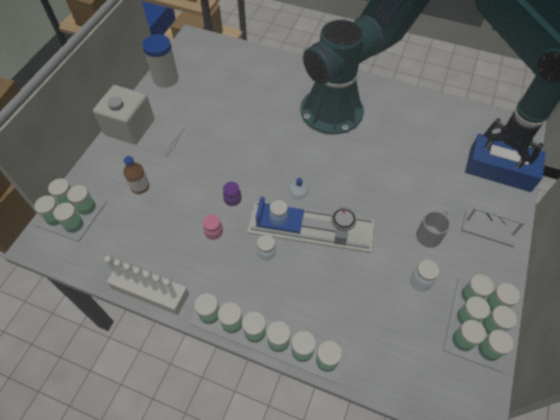

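View pics/top0.png

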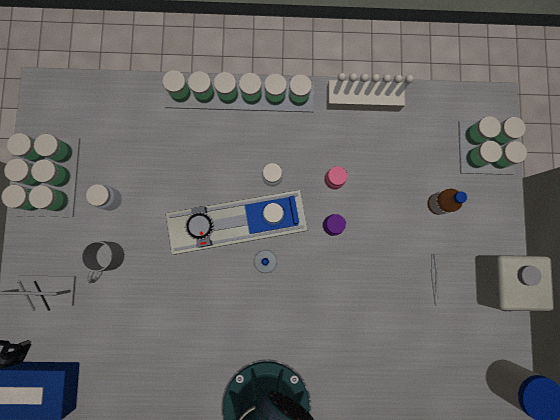

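View pics/wrist0.png

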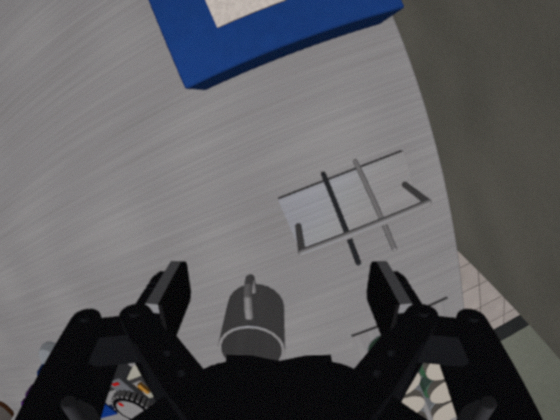

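The scene picture shows the slide at (310,225), with its wheel at (344,216) and the carriage at (285,215). In the top view the wheel is at (200,226), the blue carriage at (273,213) and the end plate at (296,211). The possible mix-ups are the jars: culture jar (274,213), spare (272,174), pink (336,177) and purple (334,224). I see only one wheel and one carriage. Next is a close crop to check this.

```bash
python3 - <<'E'
import cv2
a=cv2.imread("pics/top0.png")[165:285,155:355]; cv2.imwrite("pics/topcrop.png",cv2.resize(a,None,fx=4,fy=4,interpolation=cv2.INTER_CUBIC))
a=cv2.imread("pics/scene0.png")[165:265,230:390]; cv2.imwrite("pics/scenecrop.png",cv2.resize(a,None,fx=5,fy=5,interpolation=cv2.INTER_CUBIC))
E
```

```text
(no output)
```

View pics/topcrop.png

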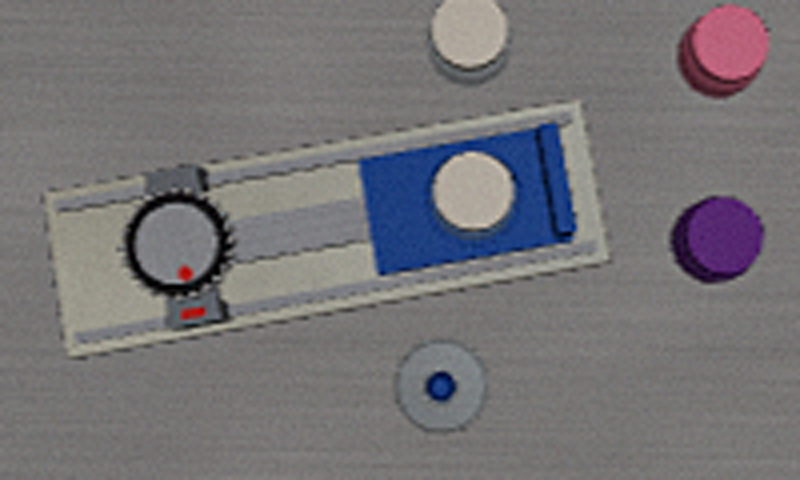

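View pics/scenecrop.png

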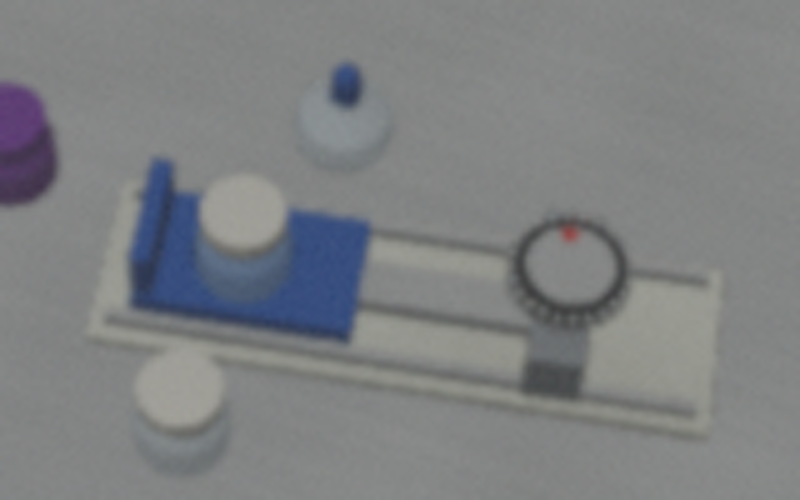

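The crop confirms it. It has one knurled wheel (top crop 178,242), with the red dot at (185,272) next to the red bridge line at (193,313). The end plate is at (555,180) and the culture jar's lid at (474,190). Now measuring.

```bash
cat > h.py <<'E'
import numpy as np, cv2
from station import env, viewer
def ray(c,uv):
    K=np.array(c["K"]);M=np.array(c["world_to_cam"]);R=M[:3,:3];t=M[:3,3]
    d=R.T@np.linalg.solve(K,[uv[0],uv[1],1.]);return -R.T@t,d
def onplane(c,uv,z):
    o,d=ray(c,uv);return o+d*(z-o[2])/d[2]
def tri(c1,u1,c2,u2):
    A=[];b=[]
    for c,u in((c1,u1),(c2,u2)):
        o,d=ray(c,u);d/=np.linalg.norm(d);P=np.eye(3)-np.outer(d,d);A.append(P);b.append(P@o)
    return np.linalg.lstsq(np.vstack(A),np.hstack(b),rcond=None)[0]
def blob(img,lo,hi,roi=None):
    h=cv2.cvtColor(img,cv2.COLOR_BGR2HSV);m=cv2.inRange(h,np.array(lo),np.array(hi))
    if roi:
        z=np.zeros_like(m);x0,y0,x1,y1=roi;z[y0:y1,x0:x1]=m[y0:y1,x0:x1];m=z
    return m
def cent(m):
    M=cv2.moments(m,True);return np.array([M['m10'],M['m01']])/M['m00'],M['m00']
E
python3 - <<'E'
from h import *
np.set_printoptions(precision=4,suppress=True)
c=viewer.camera("top");s=viewer.camera("scene")
cr=lambda u,v:(u/4+155-.4,v/4+165-.4)
P=[onplane(c,cr(*q),.012) for q in((45,193),(578,101),(608,262),(72,356))]
for p in P:print(p)
print([np.linalg.norm(P[i]-P[(i+1)%4]) for i in range(4)])
ydir=(P[0]+P[3]-P[1]-P[2]);a=np.arctan2(ydir[1],ydir[0]);print("yaw of y axis deg",np.degrees(a))
y=np.array([np.cos(a),np.sin(a),0]);x=np.array([y[1],-y[0],0])
ctr=sum(P)/4;org=ctr-y*.020;org[2]=0;print("origin",org,"wheel",org+.115*y)
# dot
for n,cam,roi in(("top",c,(185,210,215,240)),("scene",s,(330,200,360,220))):
    h=cv2.cvtColor(cam["pixels"],cv2.COLOR_BGR2HSV);sat=h[...,1];m=((sat>110)&((h[...,0]<10)|(h[...,0]>170))).astype(np.uint8)
    z=np.zeros_like(m);z[roi[1]:roi[3],roi[0]:roi[2]]=m[roi[1]:roi[3],roi[0]:roi[2]]
    u,A=cent(z);p=onplane(cam,u,.084);print(n,"dot",u,A,p,"slide frame",x@(p-org),y@(p-org))
# wheel
print("wheel top face",onplane(c,cr(178,242),.084)," scene:",onplane(s,(571/5+230-.4,267/5+165-.4),.084))
# endplate top corners
for q in((540,124),(557,124),(575,233),(556,234)):
    p=onplane(c,cr(*q),.075);print("plate",p,x@(p-org),y@(p-org))
for nm,q,z in(("cjar",(474,190),.09),("spare",(469,33),.065),("lamp cap",(441,386),.075)):
    p=onplane(c,cr(*q),z);print(nm,p,x@(p-org),y@(p-org))
E
```

```text
[0.5204 0.297  0.012 ]
[ 0.5956 -0.0805  0.012 ]
[ 0.48   -0.1037  0.012 ]
[0.4062 0.2719 0.012 ]
[np.float64(0.384937650361541), np.float64(0.11792517808785898), np.float64(0.3827894144611527), np.float64(0.11696237161396539)]
yaw of y axis deg 101.19259411099944
origin [0.5044 0.0766 0.    ] wheel [0.4821 0.1894 0.    ]
top dot [198.7143 230.    ] 14.0 [0.4701 0.1888 0.084 ] slide frame -0.011887526138283299 0.11678653920832567
scene dot [343.5 211. ] 2.0 [0.4603 0.1797 0.084 ] slide frame -0.023296810549079283 0.10970926498845394
wheel top face [0.4831 0.1884 0.084 ]  scene: [0.4836 0.188  0.084 ]
plate [ 0.5691 -0.0507  0.075 ] 0.03875280242818248 -0.13742902278963834
plate [ 0.5694 -0.0623  0.075 ] 0.03677935858595986 -0.1488230487025392
plate [ 0.4955 -0.0756  0.075 ] -0.03833092572420517 -0.14759107013679604
plate [ 0.4945 -0.0628  0.075 ] -0.03677971280246685 -0.13483850768049255
cjar [ 0.5215 -0.0069  0.09  ] 0.0005905743162879797 -0.08523115214430173
spare [ 0.6327 -0.001   0.065 ] 0.11083446291958857 -0.10102830908258784
lamp cap [0.3917 0.012  0.075 ] -0.12314223985830025 -0.04145289944432514
```

```bash
cat >> h.py <<'E'
from scipy.spatial.transform import Rotation as Ro
W=np.array([0.483,0.1887])
def Rd(phi): # tool down, tool x at world angle phi (deg)
    p=np.radians(phi);x=np.array([np.cos(p),np.sin(p),0]);z=np.array([0,0,-1.]);return np.c_[x,np.cross(z,x),z]
def state():
    s=env.observe();q=s["tcp_rot"];R=Ro.from_quat([q[1],q[2],q[3],q[0]]).as_matrix();return s,np.array(s["position"]),R
def rel(p,R,pt,phi):
    Rt=Rd(phi);rv=Ro.from_matrix(R.T@Rt).as_rotvec()/(2*np.pi);return np.round(rv,4),np.round(R.T@(np.array(pt)-p)/.75,4)
def orb(th,r,z,c=None):
    c=W if c is None else c
    t=np.radians(th);return np.array([c[0]+r*np.cos(t),c[1]+r*np.sin(t),z]),th+180
E
python3 - <<'E'
from h import *
np.set_printoptions(precision=4,suppress=True)
s,p,R=state(); print(p,np.degrees(np.arctan2(R[1,0],R[0,0])),s["qpos"])
for th in(-100,-165,-230):
    pt,phi=orb(th,.07,.2);print(th,pt,phi,rel(p,R,pt,phi))
print([a for a in dir(env) if a[0]!='_'])
E
```

```text
[0.2268 0.5552 0.2419] 157.7777886103558 [ 1.0679  0.3591  1.5109  0.      1.2725 -0.1151]
-100 [0.4708 0.1198 0.2   ] 80 (array([-0.0001,  0.0001,  0.216 ]), array([-0.5208, -0.4143,  0.0562]))
-165 [0.4154 0.1706 0.2   ] 15 (array([-0.0001,  0.0002,  0.3966]), array([-0.4268, -0.3795,  0.0562]))
-230 [0.438  0.2423 0.2   ] -50 (array([-0.    , -0.0002, -0.4228]), array([-0.4185, -0.2796,  0.0561]))
['MotionError', 'hand_in', 'observe', 'tcp_to_tips']
```

```bash
python3 -m crank '[[[0,0,0.05,-0.1,-0.08,0.01,1],[0,0,0.1,-0.2,-0.16,0.02,1],[0,0,0.15,-0.3,-0.24,0.03,1],[0,0,0.2,-0.4,-0.32,0.04,1],[0,0,0.22,-0.43,-0.36,0.056,1],[0,0,0.22,-0.43,-0.36,0.056,1],[0,0,0.22,-0.43,-0.36,0.056,1],[0,0,0.22,-0.43,-0.36,0.056,1]]]'
python3 - <<'E'
from h import *
np.set_printoptions(precision=4,suppress=True)
s,p,R=state(); print(s["time_s"],p,np.degrees(np.arctan2(R[1,0],R[0,0])),s["qpos"],s["finger_gap"])
for th in(-165,-228):
    pt,phi=orb(th,.07,.2);print(th,pt,phi,rel(p,R,pt,phi))
E
```

```text
time_s: 1.25
position: [0.4246, 0.1806, 0.2]
tcp_rot: [0.0, 0.777, 0.63, -0.0]
force: [-0.5, 1.4, -0.5]
finger_gap: 0.0
1.25 [0.4246 0.1806 0.2   ] 78.1057487228099 [ 0.2529  0.2082  1.8516 -0.0011  1.0821  0.461 ] 4.0275949274833574e-05
-165 [0.4154 0.1706 0.2   ] 15 (array([0.0001, 0.0001, 0.1753]), array([-0.0156, -0.0093, -0.    ]))
-228 [0.4362 0.2407 0.2   ] -48 (array([0.0002, 0.0001, 0.3503]), array([ 0.0817, -0.0015, -0.0001]))
```

```bash
python3 -m crank '[[[0,0,0.028,0.02,0,0,1],[0,0,0.056,0.04,0,0,1],[0,0,0.084,0.06,0,0,1],[0,0,0.112,0.08,0,0,1],[0,0,0.14,0.08,0,0,1],[0,0,0.168,0.08,0,0,1],[0,0,0.196,0.08,0,0,1],[0,0,0.224,0.08,0,0,1]]]'
python3 - <<'E'
from h import *
np.set_printoptions(precision=4,suppress=True)
s,p,R=state(); print(s["time_s"],p,np.degrees(np.arctan2(R[1,0],R[0,0])),s["qpos"],s["finger_gap"])
pt,phi=orb(-228,.07,.086);print(pt,phi,rel(p,R,pt,phi))
c=viewer.camera("wrist");cv2.imwrite("pics/w1.png",c["pixels"])
c=viewer.camera("top");cv2.imwrite("pics/t1.png",c["pixels"])
E
```

```text
time_s: 2.25
position: [0.4351, 0.2423, 0.2002]
tcp_rot: [0.0, 1.0, -0.021, -0.0]
force: [-0.2, -0.1, -0.1]
finger_gap: 0.0002
2.25 [0.4351 0.2423 0.2002] -2.390042243215479 [ 0.3694  0.2591  1.7783 -0.0001  1.1044  1.9819] 0.00022475423176008367
[0.4362 0.2407 0.086 ] -48 (array([0.    , 0.    , 0.1267]), array([0.0015, 0.002 , 0.1523]))
```

View pics/w1.png

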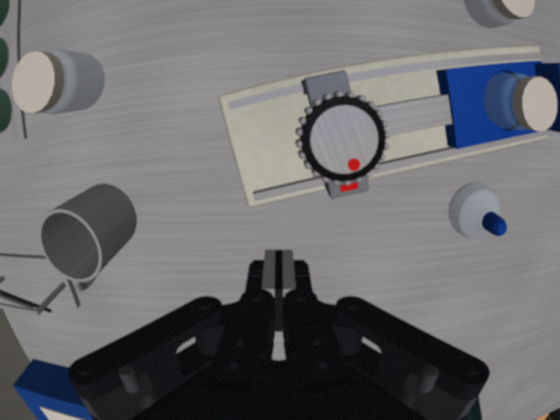

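The wrist view shows the wheel at (343,135), its dot at (354,164) and the red line at (348,187). The shut fingertips are at (278,262). I'll use this view to track the dot.

```bash
cat >> h.py <<'E'
def wray(c,uv,p,R):
    K=np.array(c["K"]);T=np.array(c["T_tool_cam"]);f=K[0,0]
    d=np.array([uv[0]-K[0,2],uv[1]-K[1,2]]);r=np.hypot(*d);a=r/f
    v=np.array([d[0]/r*np.sin(a),d[1]/r*np.sin(a),np.cos(a)])
    return p+R@T[:3,3],R@T[:3,:3]@v
def wplane(c,uv,p,R,z):
    o,d=wray(c,uv,p,R);return o+d*(z-o[2])/d[2]
def wproj(c,P,p,R):
    K=np.array(c["K"]);T=np.array(c["T_tool_cam"]);q=T[:3,:3].T@(R.T@(np.asarray(P)-p)-T[:3,3])
    r=np.hypot(q[0],q[1]);a=np.arctan2(r,q[2]);return np.array([K[0,2],K[1,2]])+q[:2]/r*a*K[0,0]
YA=101.19
def wheel(name=None):
    s,p,R=state();c=viewer.camera("wrist");im=c["pixels"]
    if name:cv2.imwrite(name,im)
    h=cv2.cvtColor(im,cv2.COLOR_BGR2HSV);m=((h[...,1]>130)&(h[...,2]>60)&((h[...,0]<8)|(h[...,0]>172))).astype(np.uint8)
    n,l,st,ce=cv2.connectedComponentsWithStats(m)
    out=[]
    for i in range(1,n):
        if st[i,4]<12:continue
        P=wplane(c,ce[i],p,R,.084);d=P[:2]-W
        out.append((np.round(ce[i]),int(st[i,4]),round(np.hypot(*d)*1e3,1),round((np.degrees(np.arctan2(d[1],d[0]))-(YA+90)+180)%360-180,1)))
    return s,p,R,c,out
E
python3 - <<'E'
from h import *
s,p,R,c,o=wheel();print(o)
print(wplane(c,(343,135),p,R,.084),"tips",wproj(c,p+R@np.array([.011,0,.011]),p,R),wproj(c,p+R@np.array([-.011,0,.011]),p,R),wproj(c,p+R@np.array([.011,.0145,.011]),p,R))
im=c["pixels"][80:280,220:400];cv2.imwrite("pics/w1c.png",cv2.resize(im,None,fx=3,fy=3))
E
```

```text
[(array([354., 165.]), 111, np.float64(21.0), np.float64(9.6)), (array([349., 187.]), 109, np.float64(38.3), np.float64(-5.4))]
[0.48701647 0.18997922 0.084     ] tips [277.59120805 247.35157041] [277.63781106 285.13323834] [307.24877944 247.21801033]
```

View pics/w1c.png

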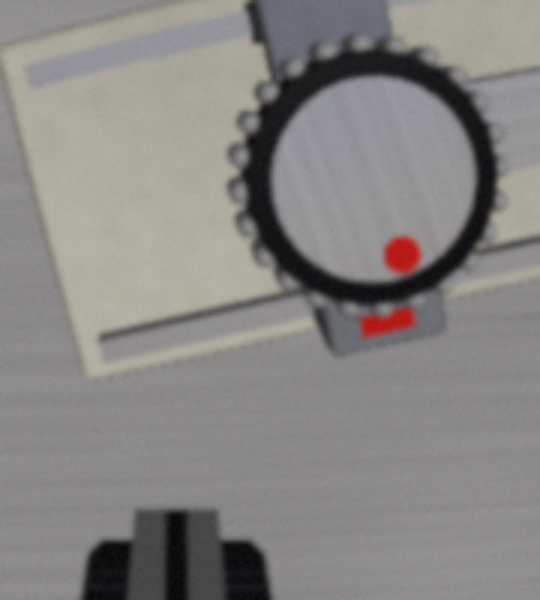

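```bash
python3 -m crank '[[[0,0,0.028,0,0,0.04,1],[0,0,0.056,0.001,0.001,0.08,1],[0,0,0.084,0.001,0.002,0.12,1],[0,0,0.112,0.001,0.002,0.14,1],[0,0,0.127,0.0015,0.002,0.152,1],[0,0,0.127,0.0015,0.002,0.152,1]]]'
python3 - <<'E'
from h import *
s,p,R,c,o=wheel("pics/w2.png");print(o)
print(s["time_s"],p,np.degrees(np.arctan2(R[1,0],R[0,0])),s["qpos"],s["force"])
print(wplane(c,wproj(c,[*W,.084],p,R),p,R,.084),wproj(c,[*W,.084],p,R),(R.T@(np.r_[W,p[2]]-p)))
im=c["pixels"][80:280,180:400];cv2.imwrite("pics/w2c.png",cv2.resize(im,None,fx=3,fy=3))
s=viewer.camera("scene")["pixels"][120:290,230:430];cv2.imwrite("pics/s2.png",cv2.resize(s,None,fx=4,fy=4)[:600])
E
```

```text
time_s: 3.15
position: [0.4358, 0.2405, 0.0857]
tcp_rot: [0.001, 0.915, -0.403, -0.001]
force: [0.1, -1.0, -0.3]
finger_gap: -0.0
[(array([326., 146.]), 430, np.float64(20.9), np.float64(8.5)), (array([357., 170.]), 326, np.float64(38.1), np.float64(2.4))]
3.15 [0.43581296 0.24054474 0.0856598 ] -47.562871122163344 [ 3.65532082e-01  4.22992718e-01  1.89253871e+00 -1.00921189e-04
  8.27759755e-01  2.76652501e+00] [ 0.09861723 -0.98649044 -0.29589399]
[0.483  0.1887 0.084 ] [279.42163734 125.91184713] [ 7.01032591e-02  1.58996663e-04 -3.85246439e-05]
```

View pics/w2c.png

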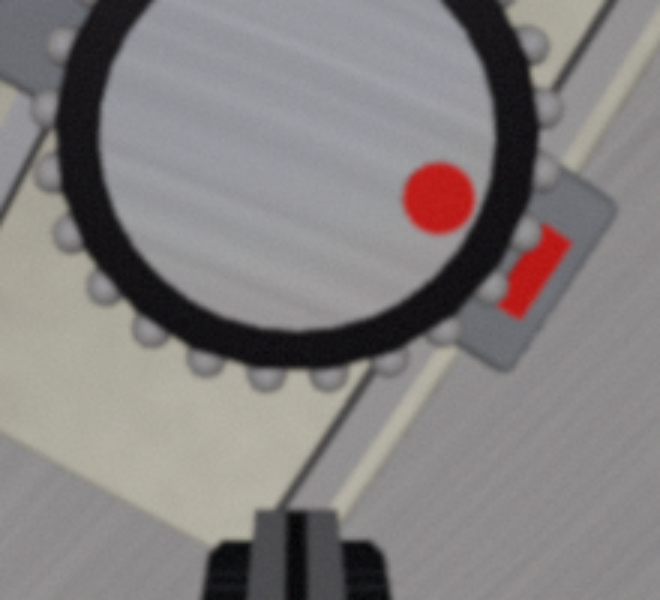

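View pics/s2.png

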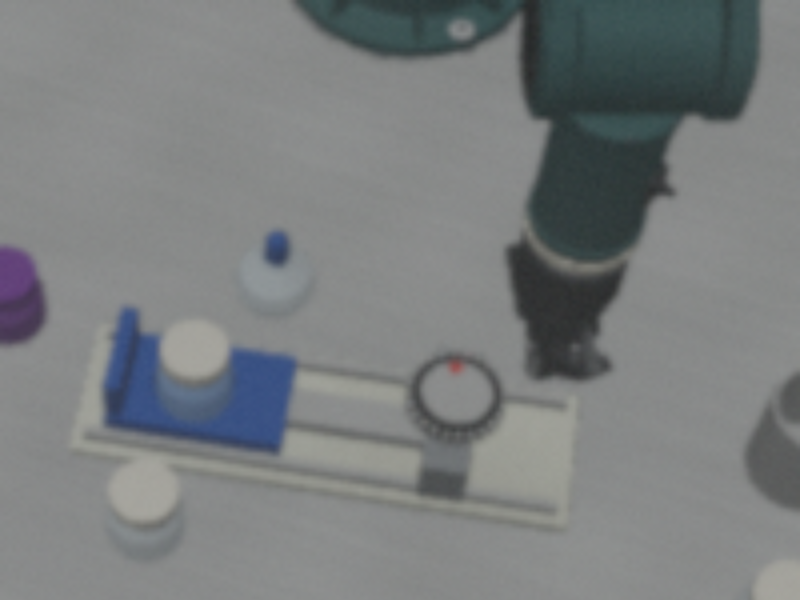

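```bash
python3 -m crank '[[[0,0,0,0.012,0,0,1],[0,0,0,0.024,0,0,1],[0,0,0,0.027,0,0,1],[0,0,0,0.027,0,0,1]]]'; python3 -m crank '[[[0,0,0,0.001,0,0,1],[0,0,0,0.001,0,0,1]]]';  python3 -m crank '[[[0,0,0,0.001,0,0,1],[0,0,0,0.001,0,0,1]]]'
```

```text
time_s: 3.75
position: [0.4501, 0.2256, 0.0864]
tcp_rot: [-0.0, 0.914, -0.405, 0.0]
force: [0.2, -1.1, 0.1]
finger_gap: -0.0002
time_s: 4.0
position: [0.4502, 0.2254, 0.0863]
tcp_rot: [0.0, 0.914, -0.405, -0.0]
force: [-1.2, 1.5, 1.2]
finger_gap: -0.0001
time_s: 4.25
position: [0.4503, 0.2252, 0.0863]
tcp_rot: [-0.0, 0.914, -0.405, -0.001]
force: [-2.4, 3.5, 2.1]
finger_gap: -0.0001
```

```bash
python3 -c "
import numpy as np
for k in range(1,9):
    a=np.radians(.028*360*k);D=.047/.75;print(k,round(-.028*k,3),round(D*(1-np.cos(a)),4),round(D*np.sin(a),4))"
```

```text
1 -0.028 0.001 0.011
2 -0.056 0.0038 0.0216
3 -0.084 0.0085 0.0316
4 -0.112 0.0149 0.0405
5 -0.14 0.0227 0.0483
6 -0.168 0.0318 0.0545
7 -0.196 0.0418 0.0591
8 -0.224 0.0525 0.0618
```

```bash
python3 -m crank '[[[0,0,-0.028,0.002,0.011,0,1],[0,0,-0.056,0.0048,0.0216,0,1],[0,0,-0.084,0.0095,0.0316,0,1],[0,0,-0.112,0.0159,0.0405,0,1]]]'
cat >> h.py <<'E'
def rep(n=None):
    s,p,R,c,o=wheel(n);f=R.T@np.array(s["force"]);d=p[:2]-W
    print("t",s["time_s"],"p",np.round(p,4),"phi",round(np.degrees(np.arctan2(R[1,0],R[0,0])),1),"th,r",round(np.degrees(np.arctan2(d[1],d[0])),1),round(np.hypot(*d)*1e3,1),"q6",round(s["qpos"][5],2),"ftool",np.round(f,1))
    for i in o:print("  ",i)
    return s,p,R,c,o
E
python3 -c "
from h import *
rep('pics/w3.png')"
```

```text
time_s: 4.75
position: [0.4345, 0.1951, 0.0861]
tcp_rot: [0.0, 0.998, -0.062, -0.001]
force: [-3.5, 1.8, 2.7]
finger_gap: 0.0001
t 4.75 p [0.4345 0.1951 0.0861] phi -7.1 th,r 172.5 48.9 q6 1.97 ftool [-3.7 -1.4 -2.7]
   (array([324., 194.]), 386, np.float64(21.0), np.float64(50.1))
   (array([307., 245.]), 158, np.float64(34.9), np.float64(3.3))
```

View pics/w3.png

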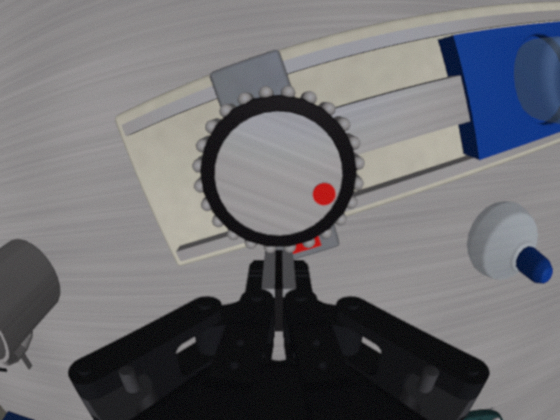

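The dot went from 8.5° to 50.1°, with no slip. Repeating the arc.

```bash
python3 -m crank '[[[0,0,-0.028,0.002,0.011,0,1],[0,0,-0.056,0.0048,0.0216,0,1],[0,0,-0.084,0.0095,0.0316,0,1],[0,0,-0.112,0.0159,0.0405,0,1],[0,0,-0.14,0.0237,0.0483,0,1],[0,0,-0.168,0.0328,0.0545,0,1],[0,0,-0.196,0.0428,0.0591,0,1],[0,0,-0.224,0.0535,0.0618,0,1]]]'
python3 -c "
from h import *
rep('pics/w4.png')"
```

```text
time_s: 5.8
position: [0.4688, 0.1429, 0.0859]
tcp_rot: [0.0, 0.802, 0.598, -0.002]
force: [-1.9, -4.2, 1.7]
finger_gap: 0.0001
t 5.8 p [0.4688 0.1429 0.0859] phi 73.4 th,r -107.2 48.0 q6 0.45 ftool [-4.5 -0.6 -1.7]
   (array([324., 194.]), 387, np.float64(21.5), np.float64(130.4))
   (array([199., 205.]), 282, np.float64(37.0), np.float64(-7.1))
```

```bash
python3 -m crank '[[[0,0,-0.028,0.002,0.011,0,1],[0,0,-0.056,0.0048,0.0216,0,1],[0,0,-0.084,0.0095,0.0316,0,1],[0,0,-0.112,0.0159,0.0405,0,1],[0,0,-0.14,0.0237,0.0483,0,1],[0,0,-0.168,0.0328,0.0545,0,1],[0,0,-0.196,0.0428,0.0591,0,1],[0,0,-0.224,0.0535,0.0618,0,1]]]'
python3 -c "
from h import *
rep('pics/w5.png')"
```

```text
time_s: 6.85
position: [0.5272, 0.169, 0.0862]
tcp_rot: [0.001, 0.225, 0.974, -0.0]
force: [-0.9, -0.5, 0.7]
finger_gap: 0.0003
t 6.85 p [0.5272 0.169  0.0862] phi 154.0 th,r -24.0 48.4 q6 -0.93 ftool [ 0.5 -0.8 -0.7]
   (array([217.,  89.]), 402, np.float64(42.6), np.float64(-4.2))
   (array([318., 199.]), 381, np.float64(21.7), np.float64(-158.1))
```

```bash
python3 - <<'E'
from h import *
from scipy.optimize import least_squares
P=np.array([[.4503,.2252],[.4345,.1951],[.4688,.1429]])
print(least_squares(lambda v:np.hypot(P[:,0]-v[0],P[:,1]-v[1])-v[2],[.483,.189,.049]).x)
for r in(.0485,.049):print(least_squares(lambda v:np.hypot(P[:,0]-v[0],P[:,1]-v[1])-r,[.483,.189]).x)
im=cv2.imread("pics/w5.png")[80:300,180:400];cv2.imwrite("pics/w5c.png",cv2.resize(im,None,fx=2.7,fy=2.7))
E
```

```text
[0.48235589 0.18917648 0.0482211 ]
[0.48273918 0.18928268]
[0.48342457 0.18947257]
```

View pics/w5c.png

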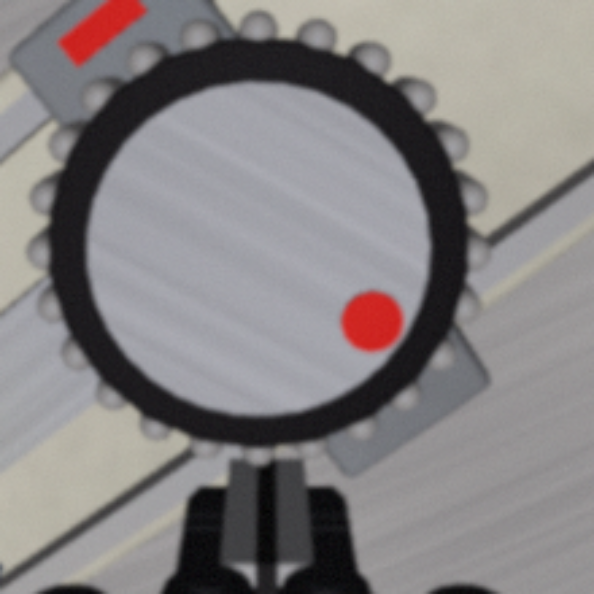

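```bash
python3 -m crank '[[[0,0,0,0.0028,-0.002,0,1],[0,0,-0.028,0.0038,0.009,0,1],[0,0,-0.056,0.0066,0.0196,0,1],[0,0,-0.084,0.0113,0.0296,0,1],[0,0,-0.112,0.0177,0.0385,0,1],[0,0,-0.14,0.0255,0.0463,0,1],[0,0,-0.168,0.0346,0.0525,0,1],[0,0,-0.196,0.0446,0.0571,0,1]]]'
python3 - <<'E'
import re
t=open('h.py').read();t=t.replace("W=np.array([0.483,0.1887])","W=np.array([0.4825,0.1892])");open('h.py','w').write(t)
from h import *
rep('pics/w6.png')
E
```

```text
time_s: 7.9
position: [0.5172, 0.2231, 0.0867]
tcp_rot: [0.002, -0.378, 0.926, -0.0]
force: [4.4, 2.2, -3.5]
finger_gap: 0.0002
t 7.9 p [0.5172 0.2231 0.0867] phi -135.6 th,r 44.4 48.5 q6 -2.06 ftool [-4.6 -1.5  3.5]
   (array([331.,  86.]), 407, np.float64(42.6), np.float64(4.3))
   (array([319., 202.]), 377, np.float64(20.9), np.float64(-93.3))
```

```bash
python3 -m crank '[[[0,0,-0.028,0.001,0.011,0,1],[0,0,-0.056,0.0038,0.0216,0,1],[0,0,-0.084,0.0085,0.0316,0,1],[0,0,-0.112,0.0149,0.0405,0,1]]]'
python3 -c "
from h import *
rep('pics/w7.png')"
```

```text
time_s: 8.45
position: [0.4868, 0.2374, 0.0866]
tcp_rot: [0.002, -0.674, 0.739, -0.0]
force: [1.9, 4.3, -0.7]
finger_gap: 0.0001
t 8.45 p [0.4868 0.2374 0.0866] phi -95.3 th,r 84.9 48.4 q6 -2.72 ftool [-4.5 -1.5  0.7]
   (array([367., 139.]), 373, np.float64(40.2), np.float64(7.6))
   (array([318., 202.]), 379, np.float64(20.5), np.float64(-51.5))
```

```bash
python3 -m crank '[[[0,0,0,-0.02,0,0,1],[0,0,0.01,-0.02,0,-0.05,1],[0,0,0.039,-0.02,0,-0.054,1],[0,0,0.068,-0.02,0,-0.054,1],[0,0,0.097,-0.02,0,-0.054,1],[0,0,0.126,-0.02,0,-0.054,1],[0,0,0.155,-0.02,0,-0.054,1],[0,0,0.184,-0.02,0,-0.054,1]]]'; python3 -m crank '[[[0,0,0.029,0,0,0,1],[0,0,0.058,0,0,0,1],[0,0,0.087,0,0,0,1],[0,0,0.116,0,0,0,1],[0,0,0.145,0,0,0,1],[0,0,0.174,0,0,0,1],[0,0,0.203,0,0,0,1],[0,0,0.232,0,0,0,1]]]'; python3 -m crank '[[[0,0,0.029,0,0,0,1],[0,0,0.058,0,0,0,1],[0,0,0.087,0,0,0,1],[0,0,0.116,0,0,0,1],[0,0,0.145,0,0,0,1],[0,0,0.174,0,0,0,1],[0,0,0.203,0,0,0,1],[0,0,0.232,0,0,0,1]]]'
python3 -c "
from h import *
s,p,R,c,o=rep('pics/w8.png')
pt,phi=orb(-220,.065,.086);print(pt,rel(p,R,pt,phi))"
```

```text
time_s: 9.5
position: [0.4871, 0.2515, 0.1267]
tcp_rot: [-0.0, -0.155, 0.988, -0.0]
force: [-0.2, 1.5, -0.3]
finger_gap: -0.0001
time_s: 10.5
position: [0.4871, 0.2515, 0.1267]
tcp_rot: [-0.0, 0.542, 0.84, -0.0]
force: [-0.4, -0.0, 0.4]
finger_gap: 0.0
time_s: 11.5
position: [0.4871, 0.2515, 0.1266]
tcp_rot: [0.0, 0.964, 0.266, -0.0]
force: [0.6, -0.7, -1.1]
finger_gap: -0.0
t 11.5 p [0.4871 0.2515 0.1266] phi 30.8 th,r 85.8 62.5 q6 1.38 ftool [0.1 0.9 1.1]
   (array([328., 299.]), 121, np.float64(19.8), np.float64(-46.5))
[0.43270711 0.23098119 0.086     ] (array([1.000e-04, 1.000e-04, 1.967e-01]), array([-0.0762, -0.0136,  0.0542]))
```

```bash
python3 -m crank '[[[0,0,0.028,-0.04,-0.007,0,1],[0,0,0.056,-0.0762,-0.0136,0,1],[0,0,0.084,-0.0762,-0.0136,0,1],[0,0,0.112,-0.0762,-0.0136,0,1],[0,0,0.14,-0.0762,-0.0136,0.02,1],[0,0,0.168,-0.0762,-0.0136,0.04,1],[0,0,0.197,-0.0762,-0.0136,0.0542,1],[0,0,0.197,-0.0762,-0.0136,0.0542,1]]]'; python3 -m crank '[[[0,0,0,0.012,0,0,1],[0,0,0,0.02,0,0,1],[0,0,0,0.024,0,0,1]]]'
python3 -c "
from h import *
rep('pics/w9.png')"
```

```text
time_s: 12.55
position: [0.4324, 0.2301, 0.0855]
tcp_rot: [0.001, 0.941, -0.337, -0.001]
force: [-0.3, 0.1, -0.5]
finger_gap: 0.0004
time_s: 12.92
position: [0.4452, 0.2192, 0.0863]
tcp_rot: [-0.0, 0.941, -0.338, -0.002]
force: [-11.0, 9.3, 8.2]
finger_gap: -0.0
t 12.925 p [0.4452 0.2192 0.0863] phi -39.6 th,r 141.2 47.8 q6 2.57 ftool [-14.4  -0.2  -8.1]
   (array([346., 220.]), 215, np.float64(36.3), np.float64(8.0))
   (array([281., 223.]), 355, np.float64(20.7), np.float64(-46.1))
```

```bash
python3 -m crank '[[[0,0,-0.028,0,0.011,0,1],[0,0,-0.056,0.0028,0.0216,0,1],[0,0,-0.084,0.0075,0.0316,0,1],[0,0,-0.112,0.0139,0.0405,0,1],[0,0,-0.14,0.0217,0.0483,0,1],[0,0,-0.168,0.0308,0.0545,0,1],[0,0,-0.196,0.0408,0.0591,0,1],[0,0,-0.224,0.0515,0.0618,0,1]]]'
python3 -c "
from h import *
rep('pics/w10.png')"
```

```text
time_s: 13.98
position: [0.446, 0.1574, 0.0862]
tcp_rot: [-0.0, 0.935, 0.355, -0.001]
force: [-4.1, -1.6, 2.0]
finger_gap: 0.0002
t 13.975 p [0.446  0.1574 0.0862] phi 41.5 th,r -138.9 48.4 q6 1.04 ftool [-4.1 -1.5 -1.9]
   (array([282., 222.]), 364, np.float64(21.2), np.float64(35.6))
   (array([234., 239.]), 150, np.float64(35.3), np.float64(-3.9))
```

```bash
python3 -m crank '[[[0,0,-0.028,0.0025,0.011,0,1],[0,0,-0.056,0.0053,0.0216,0,1],[0,0,-0.084,0.01,0.0316,0,1],[0,0,-0.112,0.0164,0.0405,0,1],[0,0,-0.14,0.0242,0.0483,0,1],[0,0,-0.168,0.0333,0.0545,0,1],[0,0,-0.196,0.0433,0.0591,0,1],[0,0,-0.224,0.054,0.0618,0,1]]]'
python3 -c "
from h import *
rep('pics/w11.png')"
```

```text
time_s: 15.02
position: [0.5098, 0.1491, 0.0865]
tcp_rot: [0.001, 0.485, 0.875, -0.0]
force: [1.5, -2.7, -1.0]
finger_gap: 0.0
t 15.025 p [0.5098 0.1491 0.0865] phi 122.0 th,r -55.7 48.5 q6 -0.4 ftool [-3.1 -0.2  1. ]
   (array([188., 133.]), 376, np.float64(40.1), np.float64(-5.9))
   (array([279., 222.]), 361, np.float64(22.3), np.float64(118.3))
```

```bash
python3 -m crank '[[[0,0,-0.028,0.003,0.0095,0,1],[0,0,-0.056,0.0058,0.0196,0,1],[0,0,-0.084,0.0105,0.0296,0,1],[0,0,-0.112,0.0169,0.0385,0,1],[0,0,-0.14,0.0247,0.0463,0,1],[0,0,-0.168,0.0338,0.0525,0,1],[0,0,-0.196,0.0438,0.0571,0,1],[0,0,-0.224,0.0545,0.0598,0,1]]]'
python3 -c "
from h import *
rep('pics/w12.png')"
```

```text
time_s: 16.08
position: [0.5269, 0.2091, 0.0867]
tcp_rot: [0.002, -0.195, 0.981, 0.0]
force: [1.7, 1.4, -2.0]
finger_gap: 0.0005
t 16.075 p [0.5269 0.2091 0.0867] phi -157.5 th,r 24.2 48.6 q6 -1.71 ftool [-2.1  0.6  2. ]
   (array([294.,  71.]), 416, np.float64(43.3), np.float64(1.7))
   (array([280., 222.]), 362, np.float64(22.1), np.float64(-165.2))
```

```bash
python3 -m crank '[[[0,0,-0.028,0.002,0.0105,0,1],[0,0,-0.056,0.0048,0.0206,0,1],[0,0,-0.084,0.0095,0.0306,0,1],[0,0,-0.112,0.0159,0.0395,0,1],[0,0,-0.14,0.0237,0.0473,0,1],[0,0,-0.168,0.0328,0.0535,0,1]]]'
python3 -c "
from h import *
rep('pics/w13.png')"
```

```text
time_s: 16.88
position: [0.4879, 0.2374, 0.0867]
tcp_rot: [0.002, -0.661, 0.75, 0.0]
force: [1.9, 3.6, -1.6]
finger_gap: -0.0
t 16.875 p [0.4879 0.2374 0.0867] phi -97.2 th,r 83.6 48.5 q6 -2.69 ftool [-3.8 -1.5  1.6]
   (array([365., 136.]), 376, np.float64(40.4), np.float64(7.4))
   (array([280., 222.]), 361, np.float64(21.2), np.float64(-106.3))
```

View pics/w13.png

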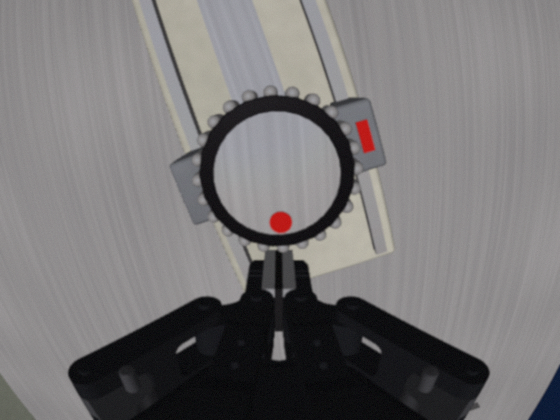

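```bash
python3 -m crank '[[[0,0,0,-0.02,0,0,1],[0,0,0.01,-0.02,0,-0.05,1],[0,0,0.039,-0.02,0,-0.054,1],[0,0,0.068,-0.02,0,-0.054,1],[0,0,0.097,-0.02,0,-0.054,1],[0,0,0.126,-0.02,0,-0.054,1],[0,0,0.155,-0.02,0,-0.054,1],[0,0,0.184,-0.02,0,-0.054,1]]]'
python3 -c "
from h import *
s,p,R,c,o=rep('pics/w14.png')
pt,phi=orb(-40,.065,.086);print(pt,rel(p,R,pt,phi))"
```

```text
time_s: 17.92
position: [0.489, 0.2515, 0.1266]
tcp_rot: [-0.0, -0.139, 0.99, -0.0]
force: [0.2, -0.1, -0.1]
finger_gap: -0.0001
t 17.925 p [0.489  0.2515 0.1266] phi -164.1 th,r 84.0 62.6 q6 -1.5 ftool [-0.1 -0.1  0.1]
   (array([190., 119.]), 233, np.float64(47.4), np.float64(-6.9))
   (array([212., 212.]), 200, np.float64(20.5), np.float64(-105.3))
[0.53229289 0.14741881 0.086     ] (array([-1.000e-04, -0.000e+00,  1.554e-01]), array([-0.0174, -0.1492,  0.0542]))
```

```bash
python3 -m crank '[[[0,0,0.028,-0.0174,-0.05,0,1],[0,0,0.056,-0.0174,-0.1,0,1],[0,0,0.084,-0.0174,-0.149,0,1],[0,0,0.112,-0.0174,-0.149,0.01,1],[0,0,0.14,-0.0174,-0.149,0.03,1],[0,0,0.155,-0.0174,-0.149,0.0542,1],[0,0,0.155,-0.0174,-0.149,0.0542,1]]]'; python3 -m crank '[[[0,0,0,0.012,0,0,1],[0,0,0,0.02,0,0,1],[0,0,0,0.023,0,0,1]]]'
python3 -c "
from h import *
rep('pics/w15.png')"
```

```text
time_s: 18.85
position: [0.5324, 0.1477, 0.0849]
tcp_rot: [-0.001, 0.335, 0.942, -0.001]
force: [-0.5, -0.6, -0.7]
finger_gap: 0.0
time_s: 19.23
position: [0.5203, 0.1589, 0.0867]
tcp_rot: [0.001, 0.334, 0.942, 0.0]
force: [2.9, -4.1, -0.3]
finger_gap: 0.0001
t 19.225 p [0.5203 0.1589 0.0867] phi 140.9 th,r -38.7 48.4 q6 -0.72 ftool [-4.8 -1.4  0.4]
   (array([205., 106.]), 391, np.float64(41.6), np.float64(-4.4))
   (array([318., 145.]), 424, np.float64(20.7), np.float64(-104.3))
```

Now 8 rows of about 80°. After that I'll look and finish the remaining roughly 25°.

```bash
python3 -m crank '[[[0,0,-0.028,0.002,0.0105,0,1],[0,0,-0.056,0.0048,0.0206,0,1],[0,0,-0.084,0.0095,0.0306,0,1],[0,0,-0.112,0.0159,0.0395,0,1],[0,0,-0.14,0.0237,0.0473,0,1],[0,0,-0.168,0.0328,0.0535,0,1],[0,0,-0.196,0.0428,0.0581,0,1],[0,0,-0.224,0.0535,0.0608,0,1]]]'
python3 -c "
from h import *
rep('pics/w16.png')"
```

```text
time_s: 20.27
position: [0.5196, 0.2205, 0.0868]
tcp_rot: [0.002, -0.357, 0.934, 0.0]
force: [2.8, 0.9, -0.9]
finger_gap: -0.0001
t 20.275 p [0.5196 0.2205 0.0868] phi -138.2 th,r 40.1 48.5 q6 -2.02 ftool [-2.7 -1.2  0.9]
   (array([330.,  84.]), 407, np.float64(42.7), np.float64(4.4))
   (array([322., 147.]), 425, np.float64(20.1), np.float64(-23.1))
```

```bash
python3 -m crank '[[[0,0,-0.028,0.002,0.0105,0,1],[0,0,-0.056,0.0048,0.0206,0,1],[0,0,-0.064,0.006,0.0236,0,1]]]'
python3 -c "
from h import *
rep('pics/w17.png')"; python3 -m crank '[[[0,0,0,-0.02,0,0,1],[0,0,0,-0.02,0,-0.06,1],[0,0,0.02,-0.02,0,-0.12,1],[0,0,0.02,-0.02,0,-0.14,1]]]'
python3 -c "
from h import *
rep('pics/w18.png')"
```

```text
time_s: 20.7
position: [0.5048, 0.2319, 0.0869]
tcp_rot: [0.003, -0.534, 0.846, 0.0]
force: [4.4, 7.5, -2.9]
finger_gap: -0.0002
t 20.7 p [0.5048 0.2319 0.0869] phi -115.5 th,r 62.4 48.2 q6 -2.39 ftool [-8.7 -0.7  2.9]
   (array([358., 110.]), 388, np.float64(41.5), np.float64(6.6))
   (array([323., 148.]), 424, np.float64(20.3), np.float64(0.2))
time_s: 21.25
position: [0.5103, 0.2439, 0.1937]
tcp_rot: [0.002, -0.479, 0.878, -0.0]
force: [0.3, 0.1, -0.0]
finger_gap: 0.0002
t 21.25 p [0.5103 0.2439 0.1937] phi -122.8 th,r 63.1 61.4 q6 -2.25 ftool [-0.3 -0.2  0. ]
   (array([312.,  83.]), 137, np.float64(42.8), np.float64(1.9))
   (array([291., 104.]), 129, np.float64(20.3), np.float64(1.5))
```

View pics/w18.png

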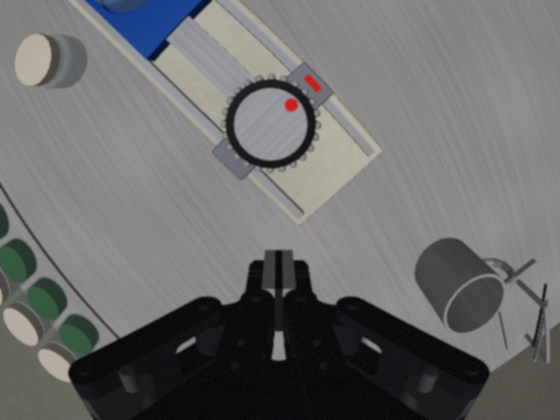

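The wrist view shows the dot at (291,104) back on its line at (312,83). Summed over all strokes that is two turns, about 720°. Next I'll go round to the end plate.

```bash
python3 - <<'E'
from h import *
np.set_printoptions(precision=4,suppress=True)
s,p,R=state();a=np.radians(YA);y=np.array([np.cos(a),np.sin(a)]);x=np.array([y[1],-y[0]])
org=W-.115*y;c=viewer.camera("top")
cv2.imwrite("pics/t3.png",c["pixels"])
for n,q in(("purple",(718,240)),("pink",(725,45))):
    P=onplane(c,(q[0]/4+154.6,q[1]/4+164.6),.065);d=P[:2]-org;print(n,x@d,y@d)
m=blob(c["pixels"],(105,120,40),(125,255,255),(235,185,310,240));pts=np.argwhere(m)[:,::-1]
d=np.array([onplane(c,q,.075)[:2]-org for q in pts]);print("blue y range",(d@y).min(),(d@y).max())
pre=np.r_[org-.178*y,.2];print(pre,rel(p,R,pre,YA))
E
```

```text
purple -0.05965484242265222 -0.24348193921131472
pink 0.07223407128056825 -0.27395158549652404
blue y range -0.14874681088655275 -0.012491100265153302
[ 0.5394 -0.0982  0.2   ] (array([0.0004, 0.0008, 0.3782]), array([ 0.3633, -0.2786, -0.0079]))
```

View pics/t3.png

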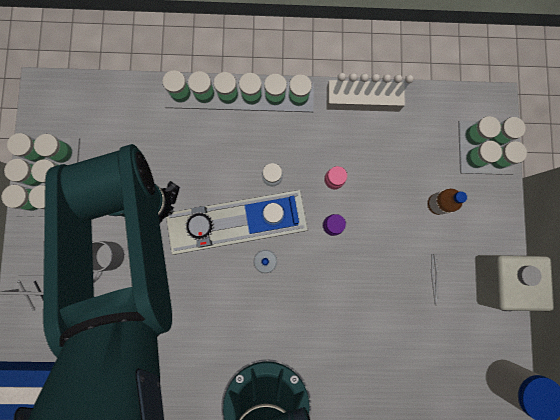

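The top view shows the carriage still at its start (end plate at 296,211) and the other objects where they were.

```bash
python3 -m crank '[[[0,0,0.028,0.05,-0.038,-0.008,1],[0,0,0.056,0.11,-0.084,-0.008,1],[0,0,0.084,0.17,-0.13,-0.008,1],[0,0,0.112,0.23,-0.176,-0.008,1],[0,0,0.14,0.29,-0.222,-0.008,1],[0,0,0.168,0.34,-0.26,-0.008,1],[0,0,0.196,0.363,-0.2786,-0.008,1],[0,0,0.224,0.363,-0.2786,-0.008,1]]]'
python3 -m crank '[[[0,0,0.028,0,0,0,1],[0,0,0.056,0,0,0,1],[0,0,0.084,0,0,0,1],[0,0,0.112,0,0,0,1],[0,0,0.14,0,0,0,1],[0,0,0.154,0,0,0,1],[0,0,0.154,0,0,0,1]]]'
python3 - <<'E'
from h import *
s,p,R,c,o=wheel("pics/w19.png");a=np.radians(YA);y=np.array([np.cos(a),np.sin(a)]);org=W-.115*y
print(s["time_s"],p,np.degrees(np.arctan2(R[1,0],R[0,0])),s["qpos"])
print(rel(p,R,np.r_[org-.178*y,.06],YA), "pushface px",wproj(c,np.r_[org-.15*y,.075],p,R),o)
E
```

```text
time_s: 22.35
position: [0.5368, -0.1005, 0.1948]
tcp_rot: [-0.002, 0.206, 0.979, -0.0]
force: [-0.5, 0.5, 0.6]
finger_gap: 0.0002
time_s: 23.22
position: [0.5367, -0.0984, 0.1951]
tcp_rot: [-0.002, 0.634, 0.773, -0.001]
force: [0.2, 1.0, -0.9]
finger_gap: 0.0003
23.225 [ 0.53670328 -0.09836596  0.19514397] 101.33184981570056 [-3.07765129e-01  3.31867946e-01  1.68245602e+00 -1.85652988e-04
  1.13091064e+00 -5.05466497e-01]
(array([-0.0005, -0.0003,  0.0004]), array([-0.0008,  0.0041,  0.1802])) pushface px [281.35880175 164.8817267 ] []
```

View pics/w19.png

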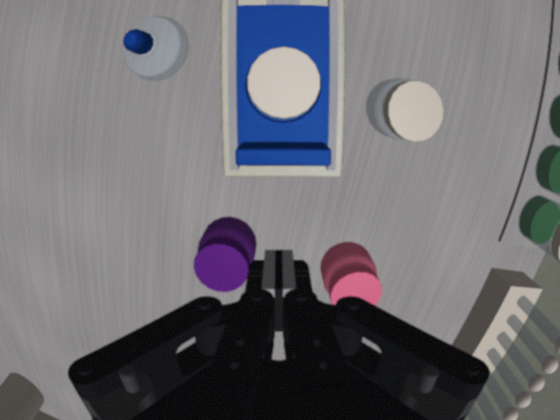

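The wrist view shows the end plate's top edge at (283,163) as predicted. The culture jar's lid is at (284,83), and the purple (225,255) and pink (350,275) jars are behind the finger. Descending just outside the plate.

```bash
python3 -m crank '[[[0,0,0,0,0.004,0.06,1],[0,0,0,0,0.004,0.12,1],[0,0,0,0,0.004,0.17,1],[0,0,0,0,0.004,0.18,1],[0,0,0,0,0.004,0.18,1]]]'
python3 - <<'E'
from h import *
s,p,R,c,o=wheel("pics/w20.png");print(p,s["force"])
s=viewer.camera("scene")["pixels"][120:270,190:390];cv2.imwrite("pics/s4.png",cv2.resize(s,None,fx=4,fy=4))
E
```

```text
time_s: 23.9
position: [0.5407, -0.0982, 0.0619]
tcp_rot: [-0.0, 0.634, 0.773, -0.0]
force: [0.6, -0.4, 0.3]
finger_gap: -0.0004
[ 0.54070975 -0.09816183  0.06193526] [ 0.60481475 -0.39065672  0.33772456]
```

View pics/w20.png

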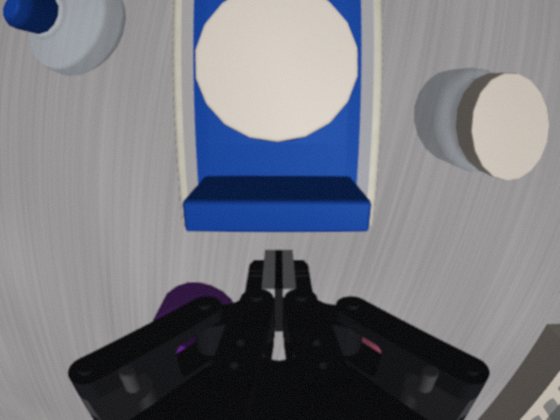

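View pics/s4.png

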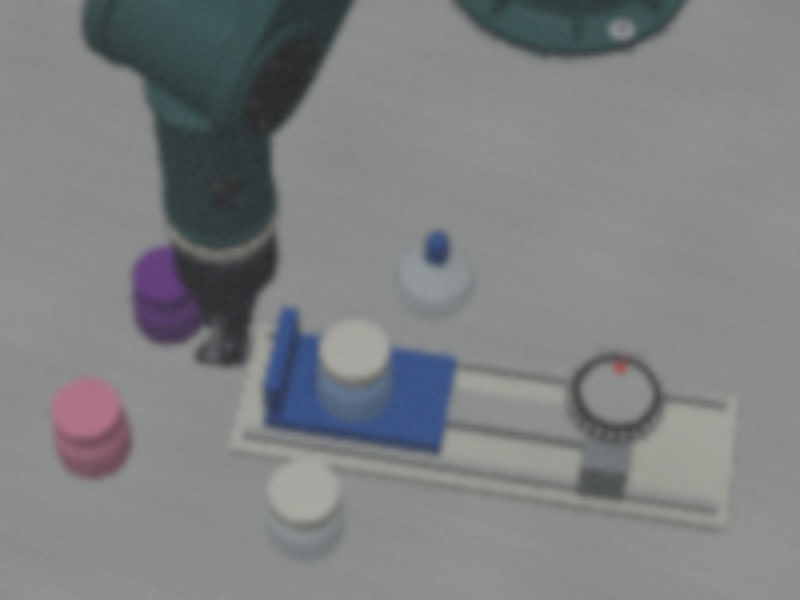

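```bash
python3 -m crank '[[[0,0,0,0.01,0,0,1],[0,0,0,0.018,0,0,1],[0,0,0,0.022,0,0,1],[0,0,0,0.027,0,0,1],[0,0,0,0.033,0,0,1],[0,0,0,0.039,0,0,1],[0,0,0,0.045,0,0,1],[0,0,0,0.051,0,0,1]]]'
python3 - <<'E'
from h import *
s,p,R,c,o=wheel("pics/w21.png");print(p,s["force"],R.T@s["force"])
E
```

```text
time_s: 25.0
position: [0.5336, -0.0604, 0.0621]
tcp_rot: [0.0, 0.634, 0.773, 0.0]
force: [1.2, -2.0, 0.8]
finger_gap: -0.0001
[ 0.53356893 -0.06044118  0.06207631] [ 1.21231039 -2.02963143  0.78928399] [-2.22747885  0.79302581 -0.78836382]
```

View pics/w21.png

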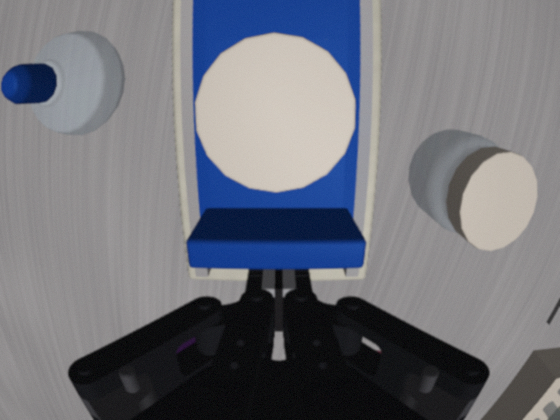

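The carriage is sliding under about 2 N, and the jar is centred at (275,112) and riding along. Continuing the push.

```bash
python3 -m crank '[[[0,0,0,0.006,0,0,1],[0,0,0,0.012,0,0,1],[0,0,0,0.018,0,0,1],[0,0,0,0.024,0,0,1],[0,0,0,0.03,0,0,1],[0,0,0,0.036,0,0,1],[0,0,0,0.042,0,0,1],[0,0,0,0.047,0,0,1]]]'; python3 -m crank '[[[0,0,0,0.003,0,0,1],[0,0,0,0.006,0,0,1],[0,0,0,0.009,0,0,1],[0,0,0,0.009,0,0,1]]]'
python3 - <<'E'
from h import *
s,p,R,c,o=wheel("pics/w22.png");print(p,s["force"],R.T@s["force"])
E
```

```text
time_s: 26.05
position: [0.5264, -0.0258, 0.062]
tcp_rot: [-0.0, 0.634, 0.773, -0.0]
force: [1.4, -1.4, -0.0]
finger_gap: 0.0004
time_s: 26.55
position: [0.5258, -0.0222, 0.0621]
tcp_rot: [0.002, 0.634, 0.774, -0.001]
force: [-0.5, -14.9, -1.4]
finger_gap: -0.0002
[ 0.52576062 -0.02223973  0.06208974] [ -0.46102682 -14.94697158  -1.42667191] [-14.55553785  -3.40010413   1.49516134]
```

The force jumped to 15 N and the TCP is where the stop was predicted. Backing off along the track, then lifting.

```bash
python3 -m crank '[[[0,0,0,-0.005,0,0,1],[0,0,0,-0.03,0,0,1],[0,0,0,-0.05,0,0,1],[0,0,0,-0.05,0,-0.05,1],[0,0,0,-0.05,0,-0.11,1],[0,0,0,-0.06,0,-0.18,1],[0,0,0,-0.08,0,-0.2,1],[0,0,0,-0.08,0,-0.2,1]]]'
python3 - <<'E'
from h import *
np.set_printoptions(precision=4,suppress=True)
s,p,R,c,o=wheel("pics/w23.png");print(s["time_s"],p,s["force"],o)
c=viewer.camera("top");cv2.imwrite("pics/t5.png",c["pixels"])
k=viewer.camera("scene");i=k["pixels"][120:270,190:390];cv2.imwrite("pics/s5.png",cv2.resize(i,None,fx=4,fy=4))
i=c["pixels"][165:285,155:355];cv2.imwrite("pics/t5c.png",cv2.resize(i,None,fx=4,fy=4,interpolation=cv2.INTER_CUBIC))
a=np.radians(YA);y=np.array([np.cos(a),np.sin(a)]);org=W-.115*y
m=blob(c["pixels"],(105,120,40),(125,255,255),(205,185,310,240));pts=np.argwhere(m)[:,::-1]
d=np.array([onplane(c,q,.075)[:2]-org for q in pts]);print("blue y range",(d@y).min(),(d@y).max())
E
```

```text
time_s: 27.6
position: [0.5382, -0.0799, 0.2136]
tcp_rot: [0.002, 0.635, 0.773, 0.001]
force: [-0.2, 0.5, -0.4]
finger_gap: 0.0002
27.6 [ 0.5382 -0.0799  0.2136] [-0.2307  0.5214 -0.3797] []
blue y range -0.08650453257860706 0.04627028119210488
```

View pics/t5c.png

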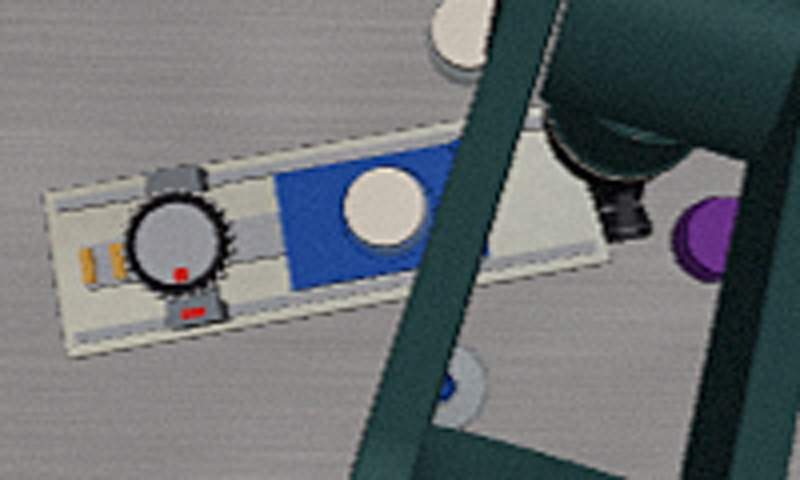

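View pics/s5.png

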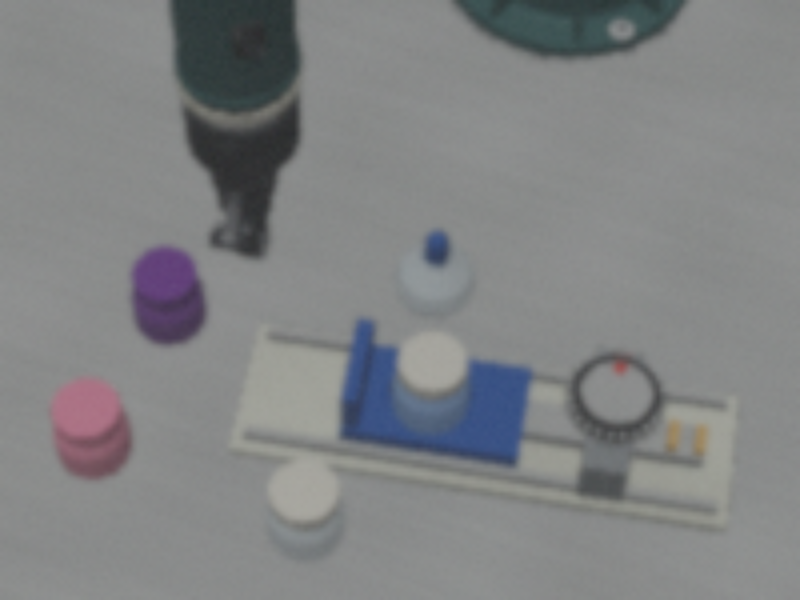

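View pics/w23.png

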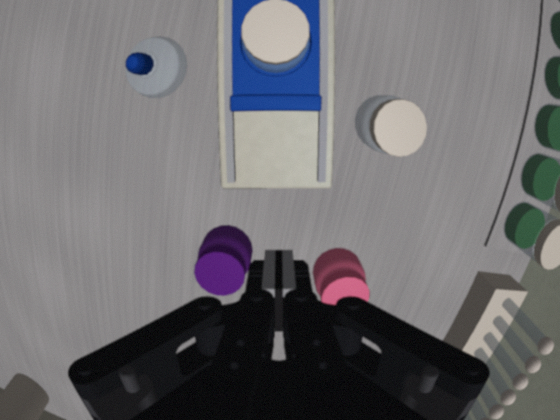

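```bash
python3 - <<'E'
from h import *
c=viewer.camera("top");k=viewer.camera("scene")
f=lambda u,v,z:onplane(c,(u/4+154.6,v/4+164.6),z)
a=np.radians(YA);y=np.r_[np.cos(a),np.sin(a),0]
print("jar",y@(f(385,207,.09)-f(474,190,.09)),"front",y@(f(283.5,234,.034)-f(369,217.5,.034)))
s,p,R,w,o=wheel();org=W-.115*y[:2]
print("plate outer top",[y[:2]@(wplane(w,q,p,R,.075)[:2]-org) for q in((232,109),(320,109))],"expected -.090")
E
```

```text
jar 0.060102345598207076 front 0.06039112581851675
plate outer top [np.float64(-0.08568097840996586), np.float64(-0.08568213780230996)] expected -.090
```

```bash
python3 -c "
from station import env
print(env.hand_in()); s=env.observe();print(s['time_s'],s['force'])"
```

```text
the job is handed in; nothing more can be done
None
the job is handed in; nothing more can be done
```

I rolled the shut fingertip round the wheel's rim in three passes. The wheel turned anticlockwise until its red dot had gone two turns and come back to the red line. I then pushed the carriage by its end plate to the stop, backed off, lifted the hand clear and handed the job in after about 28 s of the 58 s allowed. `env.hand_in()` gives no verdict.

**Wheel:** I followed the dot from stroke to stroke. It went from about 8° at the start to about 720°, and the last wrist reading was 1.5° from the -x side. One stroke lost contact briefly and fell about 9° short, which the later strokes made up.

**Carriage and jar:** The push needed about 2 N, then rose to 15 N where the stop was predicted. The top view shows the carriage's front edge and the jar's lid both moved 60 mm. The jar looks upright and centred in its pocket, with no sign that the robot touched it.

**Other things:** In the last pictures the jars and lamp near the slide look unmoved, but the arm partly hid the spare jar and lamp in the top view. I did not measure the mug, bottle, tall jar or forceps again.

**One disagreement:** The last wrist view put the end plate's outer face at y = -86 mm in the slide frame, against -90 mm expected. I put this down to my rough pick of its edge, because the other two measurements and the stop force agree with full travel.

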